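# Gauge two caster-stem sleeves and reject the blocked one

### The arm

A 6-joint arm with a two-finger parallel gripper is mounted at the origin on the work surface. World frame = base frame: x ahead of the robot, y to its left, z up, the work surface at z = 0. Lengths are in m, angles in rad, forces in N, time in s.
With the tool pointing down it reaches from about 0.375 to 0.925 m from the base axis. Payload 5.7 kg.
Tool frame: the origin (TCP) lies midway between the tips of the shut fingers; the grasp point (between the pads) lies 19 mm behind it; z points along the fingers, y is the line along which they close (so a half turn about z gives the same grasp; the last joint's range is limited). The gripper opens to 88 mm and grips with 3 to 60 N. Pads are 20 mm wide; open, the fingers measure 115 mm over their backs; the gripper's body (75 mm by 178 mm) begins 61 mm behind the grasp point.
Start: joints at [1.176, 0.359, 1.51, -0, 1.272, -0.115], TCP at [0.166, 0.577, 0.223] pointing down, gripper open.
Joint ranges: [-2.97, 2.97], [-1.01, 2.36], [0.21, 2.38], [-0.96, 4.11], [0.2, 2.71], [-2.98, 2.98]. Speed limits (rad/s): [2.39, 2.39, 3.14, 3.14, 3.14, 3.14].

### API

Orientations are given as a unit quaternion [x, y, z, w].
In Python, from bench import move_ptp, servo_line, goto_joints, move_gripper, sleep, inverse_kinematics, capture, PlanningError, close_job, spot_in, silhouettes, current_clock, current_joint_pos, current_qvel, current_joint_torque, current_position, current_orientation, current_force, current_torque, current_finger_gap, current_grip_force gives the robot as it stands. Calls block until the motion is done:
- move_ptp(position, orientation): joint-space move of the TCP to a pose.
- servo_line(position, orientation=None, rate=0.15, contact_N=None): straight line of the TCP; orientation=None keeps the orientation; rate is the mean speed in m/s. With contact_N (N) it stops when the force on the tool has changed by that much, and returns True; else False.
- goto_joints(angles): joint-space move.
- move_gripper(opening): finger opening in m; the grip force is fixed at half the most; returns when the fingers have stopped.
- sleep(seconds).
- inverse_kinematics(position, orientation): joint angles nearest the present ones, or None.
- capture(name): name is "scene" or "top"; returns a dict with "image" (400x640x3 uint8, blue, green, red), "range_z" (400x640 float32, m along the optical axis (not along the pixel's ray), 0 where there is no reading), "intrinsics" (3x3 intrinsics, pixels), "k1" (the pictures are not rectified: a ray, as slopes to the right and down, at radius r is drawn at 1 + k1 r^2 times it, then the intrinsics apply), "R" (3x3) and "t" (3): a world point X has camera coordinates R X + t. Camera axes: x right, y down, z forward; pixel columns grow to the right and rows downward; lengths in m; the calibration is good to about 2 mm. A picture is of the moment at which its call begins.
A pose or a line that the arm cannot do raises PlanningError and nothing moves.
- close_job(): hands the job in; it is judged then, once.
Trained networks look in the newest picture that a camera, given by its name, has taken for a name from the list of things; names that differ only in an ending like _2 or _b are one class to them, and where a whole thing is asked for, a point or a joint stands for the part that bears it (a point fixed in the world has none). Each returns a list of dicts, best first, with "conf" (0 to 1); they miss things now and then, are a little off and sometimes report something else, mostly with a low value. They report only what shows in the picture. A call takes as long as a camera call. They do not tell look-alikes from the thing itself.
- spot_in(camera, query): "xy" ([column, row] in pixels, amid what is visible of it).
- silhouettes(camera, query): "region" (400x640 bool, what is visible of it) and "xy" ([column, row] in pixels, amid what is visible of it).
Readings, each from a call of its own:
- current_clock(): time.
- current_joint_pos(): joint angles.
- current_qvel(): joint speeds.
- current_joint_torque(): joint torques, N m.
- current_position(): TCP position.
- current_orientation(): TCP orientation.
- current_force(): force on the tool from outside, world axes, zero at the start.
- current_torque(): the same for the moment, N m.
- current_finger_gap(): finger opening in m.
- current_grip_force(): force on a finger pad.
Only numpy, scipy, OpenCV 4.12 (cv2) and the standard library are available. Lean on these libraries where they do the work, as an engineer would, in place of code of your own. Each camera call takes 0.05 s, during which the arm holds its last target. There are 200 camera calls.

### The job

One of the two green caster sleeves in the tray is good, the other is blocked deep inside by a broken stem stub, which nobody can see. Find out by laying a sleeve in the channel of the gauge, open white end towards the pin, and pushing it lightly along onto the gauge pin: the good one slides fully home against the blue shoulder, the blocked one stops more than 1 cm short and must not be forced. Leave the good sleeve fully home on the pin and the blocked one in the clear bin with the yellow rim, and leave the ratchet, the white wheel and the bearing seater where they are.

Things in the scene. Friction and masses are not known exactly. Their poses are not given: they have to be found in the camera images.
- gauge: Fixed aluminium gauge, base plate 90 mm wide, 12 mm thick, x = -80 to 100 mm. Origin: on the cart top, 80 mm before the shoulder's face; x along the channel in the pushing direction, z up. Blue shoulder block at x = 80 to 100 mm, 60 mm high. A level pin sticks out of it towards -x. A sleeve laid in the channel is in line with the pin; a blocked one stops about 13 mm before the shoulder.
- channel (a point): Point on the channel's floor (the plate's top, 12 mm above the cart top), at x = -20 mm of the gauge: a good middle for a sleeve when it is laid in. Guides 10 mm high and 8 mm thick stand on the floor: parallel, 39.4 mm apart inside, from gauge x = 10 to 80 mm, flaring to 54 mm apart at x = -70 mm.
- gauge_pin: The gauge's steel pin, 17 mm diameter, 40 mm long, tip tapered, axis 30 mm above the cart top. Origin: on its axis at its root, at the shoulder face; axes as the gauge's, the pin runs along -x. It must not be pressed with more than 40 N.
- pin_root (a point): Point on the pin's axis at the shoulder face (30 mm above the cart top); a sleeve is fully home when the centre of its mouth is here.
- tray: Fixed grey tray with a black rubber floor, 138 by 198 mm, floor 4 mm up, rim 7 mm high; the sleeves start on it side by side, about 100 mm apart. Origin: middle of its underside, x along the sleeves, z up.
- sleeve_a: Green eight-sided plastic sleeve lying on a flat: 36 mm across flats, 64 mm long, about 150 g. Origin: middle of its underside; x along it to the open end, z up. Open end: white rim 6 mm long, mouth 21 mm wide; other end closed, all green. Bore 26 mm wide. In each a captive loose steel piece rattles, short in the good one, long in the blocked one; outside both are alike and which is which varies.
- sleeve_b: The other green sleeve: outside the same as sleeve_a in every way, with the same frame.
- mouth_a (a point): Centre of the open end face of sleeve_a, 32 mm ahead (+x) of and 18 mm above its origin.
- mouth_b (a point): Centre of the open end face of sleeve_b, likewise.
- center_a (a point): Centre of sleeve_a, on its axis, 18 mm above its origin.
- center_b (a point): Centre of sleeve_b, likewise.
- bin_in (a point): Middle of the inner floor (5 mm up) of the fixed clear polycarbonate bin with a yellow rim: outside 170 by 140 mm, 60 mm high, walls 4 mm; x along its long side, z up.
- ratchet: Chrome ratchet, 205 mm long, 34 mm high, lying loose beyond the gauge. Origin: under its middle, x towards its round head. A bystander.
- wheel: White urethane caster wheel lying flat, 100 mm diameter, 42 mm high at the hub. Origin: centre of its underside. A bystander.
- seater: Compact aluminium bearing seater, a stepped round tool standing upright, 64 mm diameter, 68 mm high. Origin: centre of its underside. A bystander.
Not all that is in view belongs to the job. What is shaped like the sleeve_a but black or orange is not meant.

How it is judged:
By the outcome, as a careful person would: the job done as asked, in the order asked, and still so for the second after the job is handed in, with the robot touching nothing.
It also fails if it takes over 72 s, if anything falls off the work surface, if the arm or the gripper's body presses on something with over 40 N, if the wrist force passes 120 N, or if a joint passes its speed limit or range.

## Working session

There is one attempt and no reset: what is moved stays moved. The work goes in short steps, each a Python script; the robot and the scene stay as the last script left them, time stands still between calls to the robot, and variables do not carry over. Pictures are saved under pics/ and viewed, at most 10 in all, crops included, and the job is handed in when it is done.

```bash
mkdir -p pics; ls; python3 - <<'E'
from bench import *
import cv2,numpy as np
for n in("scene","top"):
    c=capture(n); cv2.imwrite(f"pics/{n}0.png",c["image"]); np.savez(f"{n}0.npz",**c)
    print(n,c["intrinsics"].tolist(),c["k1"],np.round(c["R"],3).tolist(),c["t"])
    for q in("sleeve_a","gauge","gauge_pin","tray","bin_in","ratchet","wheel","seater"):
        print(q,[(np.round(d["xy"]).tolist(),round(d["conf"],2)) for d in spot_in(n,q)][:5])
print(current_clock(),current_orientation())
E
```

```text
pics
scene [[401.7829866239217, 0.0, 321.0468922552206], [0.0, 401.7829866239217, 199.77296103278707], [0.0, 0.0, 1.0]] -0.0933921274398777 [[-0.39, 0.921, -0.007], [0.607, 0.251, -0.754], [-0.692, -0.299, -0.657]] [ 0.24428858 -0.27488416  1.43630992]
sleeve_a [([235.0, 200.0], 0.83), ([261.0, 182.0], 0.82), ([315.0, 168.0], 0.76), ([343.0, 184.0], 0.71), ([209.0, 172.0], 0.59)]
gauge [([317.0, 226.0], 0.7), ([235.0, 200.0], 0.47)]
gauge_pin [([329.0, 226.0], 0.59)]
tray [([254.0, 200.0], 0.8), ([234.0, 199.0], 0.74)]
bin_in [([447.0, 253.0], 0.89)]
ratchet [([276.0, 283.0], 0.77), ([233.0, 201.0], 0.36)]
wheel [([268.0, 156.0], 0.67)]
seater [([466.0, 196.0], 0.97), ([319.0, 227.0], 0.73)]
top [[486.0058347214963, 0.0, 313.3487827836361], [0.0, 486.0058347214963, 198.70456834981744], [0.0, 0.0, 1.0]] -0.1525952557535554 [[-0.019, -1.0, -0.001], [-0.994, 0.019, -0.106], [0.106, -0.001, -0.994]] [-0.03317035  0.55680349  1.26754909]
sleeve_a [([348.0, 269.0], 0.84), ([444.0, 210.0], 0.76), ([391.0, 224.0], 0.73), ([396.0, 185.0], 0.64), ([306.0, 260.0], 0.6)]
gauge [([308.0, 192.0], 0.69)]
gauge_pin [([397.0, 184.0], 0.45), ([291.0, 186.0], 0.42)]
tray [([384.0, 203.0], 0.73), ([409.0, 277.0], 0.5)]
bin_in [([186.0, 198.0], 0.68), ([289.0, 186.0], 0.66)]
ratchet [([313.0, 117.0], 0.65)]
wheel [([407.0, 278.0], 0.78)]
seater [([183.0, 283.0], 0.76)]
0.9 [ 1.39423135e-01  9.90232895e-01 -5.05619995e-05 -3.01117650e-05]
```

View pics/top0.png

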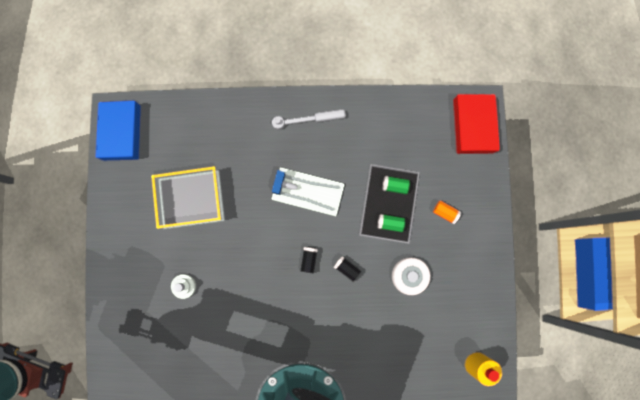

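View pics/scene0.png

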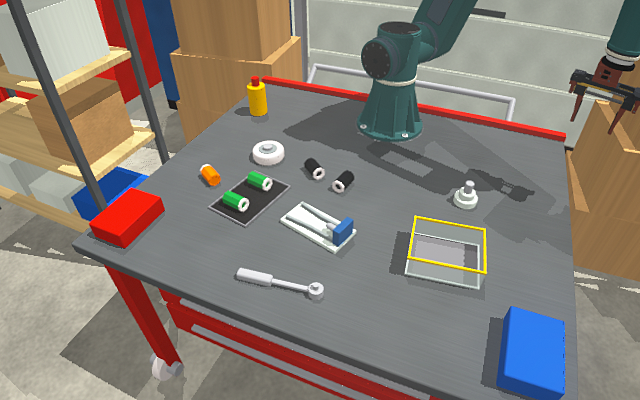

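The top view shows the tray with the green sleeves at about (397,185) and (391,224), white ends to the left. The gauge is at (308,192) with its blue shoulder on the left, and the bin is at (186,198). The black and orange look-alikes at (310,260), (348,268) and (447,211) are not part of the job. The scene view agrees with all of this.

```bash
cat > h.py <<'E'
import numpy as np, cv2
def cloud(c):
    """world xyz of every pixel (400x640x3), nan where no range"""
    K=c["intrinsics"]; k=float(c["k1"]); v,u=np.mgrid[:400,:640].astype(float)
    p=cv2.undistortPoints(np.stack([u,v],-1).reshape(-1,1,2),K,np.array([k,0,0,0.])).reshape(400,640,2)
    z=c["range_z"].astype(float); P=np.dstack([p[...,0]*z,p[...,1]*z,z])
    W=(P-c["t"])@c["R"]; W[z<=0]=np.nan
    return W
def rect(pts):
    (cx,cy),(w,h),a=cv2.minAreaRect(pts[:,:2].astype(np.float32)*1000)
    if w<h: w,h,a=h,w,a+90
    return np.round([cx,cy,w,h,a],1)
E
python3 - <<'E'
from h import *
for n in("scene","top"):
    c=dict(np.load(n+"0.npz")); W=cloud(c); hsv=cv2.cvtColor(c["image"],cv2.COLOR_BGR2HSV); H,S,V=[hsv[...,i].astype(int) for i in range(3)]
    ok=np.isfinite(W[...,2])
    tab=ok&(abs(W[...,2])<.01)&(abs(W[...,0]-.65)<.2)&(abs(W[...,1])<.3); print(n,"table z",np.median(W[tab][:,2]))
    def blobs(m,lab,zlo,minpx=15):
        k,L,st,ce=cv2.connectedComponentsWithStats((m&ok).astype(np.uint8))
        for i in range(1,k):
            if st[i,4]<minpx: continue
            P=W[L==i]; P=P[P[:,2]>zlo]
            if len(P)<8: continue
            print(lab,ce[i].round(),st[i,4],"rect",rect(P),"mean",P.mean(0).round(4),"ztop",np.percentile(P[:,2],95).round(4))
    area=(W[...,0]>.4)&(W[...,0]<.9)&(abs(W[...,1])<.5)
    blobs(area&(H>50)&(H<75)&(S>120),"green",.015)
    blobs(area&(H>100)&(H<125)&(S>120),"blue",.052)
    blobs(area&(H>20)&(H<32)&(S>150),"yellow",.05)
    # gauge plate
    b=area&(W[...,2]>.006)&(W[...,2]<.017)&(V>130)&(S<50)
    blobs(b,"plate",.006,100)
E
```

```text
scene table z -0.00022378783147513907
green [256. 179.] 201 rect [ 496.5 -255.3   58.3   27.9   78.9] mean [ 0.5003 -0.2561  0.033 ] ztop 0.0408
green [231. 199.] 235 rect [ 594.1 -271.2   60.4   37.6   79.7] mean [ 0.6013 -0.2728  0.0333] ztop 0.0411
blue [342. 231.] 376 rect [604.9  49.2  58.5  20.9 165.6] mean [0.6073 0.0497 0.0589] ztop 0.0616
blue [518. 351.] 2927 rect [7.680e+02 4.749e+02 1.339e+02 5.040e+01 5.000e-01] mean [0.7784 0.4762 0.0525] ztop 0.0533
yellow [450. 245.] 666 rect [567.2 292.9 171.5 145.4  96.5] mean [0.5701 0.2978 0.0588] ztop 0.0617
plate [309. 218.] 453 rect [564.5 -41.5 145.2  56.5  76.6] mean [ 0.5706 -0.0567  0.0118] ztop 0.0139
plate [315. 235.] 430 rect [584.6 -28.9 183.6  90.1  75.7] mean [ 0.6186 -0.0202  0.0111] ztop 0.014
plate [451. 240.] 238 rect [508.8 306.4 181.4  76.1  68.4] mean [0.5064 0.2999 0.0114] ztop 0.0164
plate [442. 279.] 231 rect [636.4 301.  167.5   6.1  96.6] mean [0.6363 0.3023 0.0115] ztop 0.0164
plate [287. 284.] 200 rect [786.1 -17.4 112.8  18.8  99.3] mean [ 0.7852 -0.0148  0.0143] ztop 0.0167
top table z 0.0001415913569973961
green [398. 185.] 307 rect [ 590.  -271.    53.5   36.6   79.6] mean [ 0.5881 -0.2707  0.0358] ztop 0.0428
green [394. 223.] 310 rect [ 487.4 -253.9   53.7   36.6   79.6] mean [ 0.4865 -0.2539  0.0362] ztop 0.0435
blue [127. 130.] 1413 rect [757.7 471.5 156.2  56.5 179.4] mean [0.7622 0.4738 0.0534] ztop 0.0559
blue [278. 182.] 176 rect [599.3  49.   56.2  20.5 163.7] mean [0.5992 0.0488 0.0591] ztop 0.0633
yellow [183. 194.] 450 rect [564.5 294.  171.8 141.2  96.8] mean [0.5697 0.2962 0.0595] ztop 0.0636
plate [311. 192.] 1529 rect [579.6 -28.3 180.4  92.7  75. ] mean [ 0.5753 -0.0385  0.0116] ztop 0.0156
plate [184. 202.] 178 rect [565.7 307.3 119.5  65.3  10.4] mean [0.5551 0.3126 0.0078] ztop 0.0106
plate [198. 190.] 125 rect [590.5 276.6  61.5  59.4 174.4] mean [0.5891 0.2734 0.0079] ztop 0.0101
```

```bash
python3 - <<'E'
import cv2
a=cv2.imread("pics/top0.png")[150:250,260:430]
cv2.imwrite("pics/c1.png",cv2.resize(a,None,fx=4.6,fy=4.6,interpolation=cv2.INTER_CUBIC))
E
```

```text
(no output)
```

View pics/c1.png

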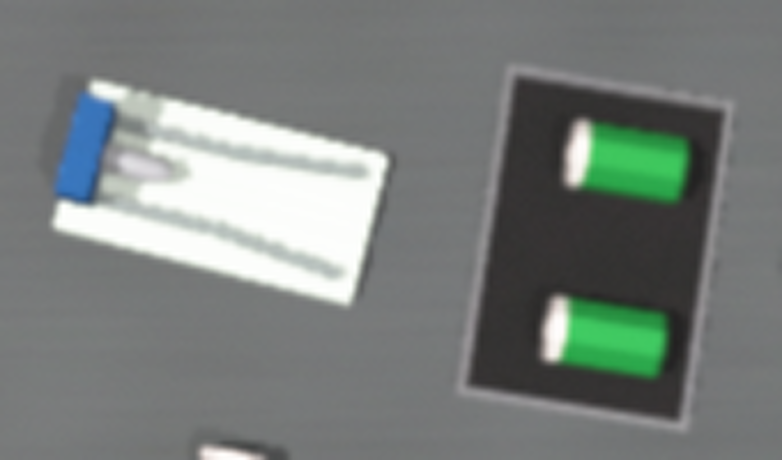

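Each thing lies where its known dimensions say it should: the plate measures 180×90, the blue shoulder is 80 mm ahead of the plate's middle, and the sleeve tops are at 40 mm. The two cameras differ by 5 mm in x, so I use the mean. Next I pick one sleeve and lay it in the channel.

```bash
cat >> h.py <<'E'
from bench import *
from scipy.spatial.transform import Rotation as Ro
TH=np.radians(75.3); D=np.array([np.cos(TH),np.sin(TH)]); PC=np.array([.582,-.0286])
SA=(np.array([.5925,-.268]),np.radians(79.6)); SB=(np.array([.490,-.251]),np.radians(79.6))
BIN=(np.array([.566,.2935]),np.radians(96.6))
SG=1
def g(x,y=0): return PC+(x-.010)*D+y*np.array([-D[1],D[0]])   # gauge xy -> world
def ori(th,sg=None):
    sg=SG if sg is None else sg
    x=np.array([np.cos(th),np.sin(th),0])*sg; z=np.array([0,0,-1.])
    return Ro.from_matrix(np.stack([x,np.cross(z,x),z],1)).as_quat()
def P(xy,z): return [float(xy[0]),float(xy[1]),z]
def st(*a): print(*a,"t",round(current_clock(),2),"pos",np.round(current_position(),4),"gap",round(current_finger_gap(),4),"F",np.round(current_force(),1))
def pick(s):
    move_gripper(.062); move_ptp(P(s[0],.12),ori(s[1])); servo_line(P(s[0],.018),rate=.12)
    move_gripper(0); st("gripped"); servo_line(P(s[0],.12)); st("lifted")
def lay():
    move_ptp(P(g(-.03),.12),ori(TH)); servo_line(P(g(-.03),.045),rate=.15)
    r=servo_line(P(g(-.03),.024),rate=.03,contact_N=4); st("laid",r)
E
python3 - <<'E'
import h
from h import *
for sg in(1,-1):
    for p,t in((SA[0],SA[1]),(SB[0],SB[1]),(g(-.03),TH),(g(-.1),TH),(BIN[0],BIN[1])):
        for z in (.02,.12):
            q=inverse_kinematics(P(p,z),ori(t,sg)); print(sg,None if q is None else np.round(q,2).tolist())
E
```

```text
1 [-0.53, 0.65, 1.57, -0.0, 0.92, -0.35]
1 [-0.53, 0.53, 1.5, -0.0, 1.11, -0.35]
1 [-0.6, 0.55, 1.81, -0.0, 0.78, -0.42]
1 [-0.6, 0.4, 1.73, -0.0, 1.01, -0.42]
1 [-0.24, 0.57, 1.75, -0.0, 0.82, 0.02]
1 [-0.24, 0.44, 1.68, -0.0, 1.03, 0.02]
1 [-0.36, 0.57, 1.76, -0.0, 0.81, -0.1]
1 [-0.36, 0.43, 1.69, -0.0, 1.02, -0.1]
1 [0.37, 0.64, 1.6, -0.0, 0.9, 0.25]
1 [0.37, 0.51, 1.53, -0.0, 1.1, 0.25]
-1 [-0.53, 0.65, 1.57, -0.0, 0.92, 2.79]
-1 [-0.53, 0.53, 1.5, -0.0, 1.11, 2.79]
-1 [-0.6, 0.55, 1.81, -0.0, 0.78, 2.72]
-1 [-0.6, 0.4, 1.73, -0.0, 1.01, 2.72]
-1 None
-1 None
-1 None
-1 None
-1 [0.37, 0.64, 1.6, -0.0, 0.9, -2.89]
-1 [0.37, 0.51, 1.53, -0.0, 1.1, -2.89]
```

```bash
python3 - <<'E'
from h import *
pick(SA)
if current_finger_gap()>.03:
    lay()
    c=capture("scene"); cv2.imwrite("pics/s1.png",cv2.resize(c["image"][150:290,200:400],None,fx=4,fy=4))
E
```

```text
gripped t 6.35 pos [ 0.5926 -0.2681  0.0184] gap 0.0358 F [-1.6  0.1  3.5]
lifted t 7.18 pos [ 0.5917 -0.2676  0.119 ] gap 0.0358 F [-1.  -1.7 -1. ]
laid True t 9.27 pos [ 0.5716 -0.0671  0.0263] gap 0.0362 F [-0.1  0.5  4.5]
```

View pics/s1.png

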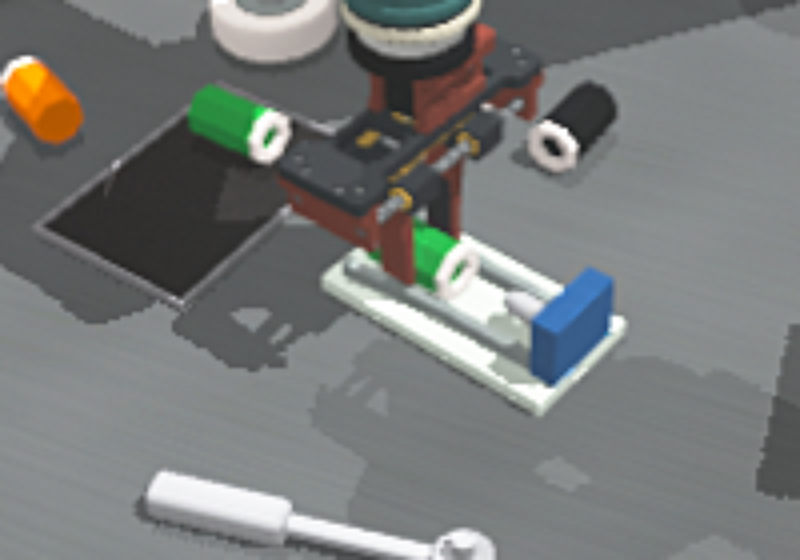

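The sleeve lies flat on the channel floor: contact came at 26.3 mm, where 26.4 mm was expected. Its white end faces the pin (crop about (460,265)). Next I release it and push lightly with shut fingers.

```bash
cat >> h.py <<'E'
def release_push():
    move_gripper(.05); p=np.array(current_position()); servo_line(P(p,.1),rate=.2)
    servo_line(P(g(-.115),.1),ori(TH),rate=.25); move_gripper(0)
    servo_line(P(g(-.115),.027),rate=.15); sleep(.2); st("behind")
    push()
def push(to=.014,N=6):
    r=servo_line(P(g(to),.027),ori(TH),rate=.035,contact_N=N)
    p=np.array(current_position()); x=(p[:2]-PC)@D+.010
    st("push stop",r,"gauge x of TCP",round(x,4))
E
python3 - <<'E'
from h import *
release_push()
c=capture("scene"); cv2.imwrite("pics/s2.png",cv2.resize(c["image"][150:290,200:400],None,fx=4,fy=4))
c=capture("top"); cv2.imwrite("pics/t2.png",cv2.resize(c["image"][150:250,260:430],None,fx=4,fy=4))
E
```

```text
behind t 12.49 pos [ 0.5512 -0.1499  0.0281] gap 0.0008 F [0.2 0.7 0.9]
push stop True gauge x of TCP 0.0037 t 15.45 pos [ 0.58   -0.0346  0.0268] gap 0.0005 F [ 0.5 -1.6  1. ]
```

View pics/s2.png

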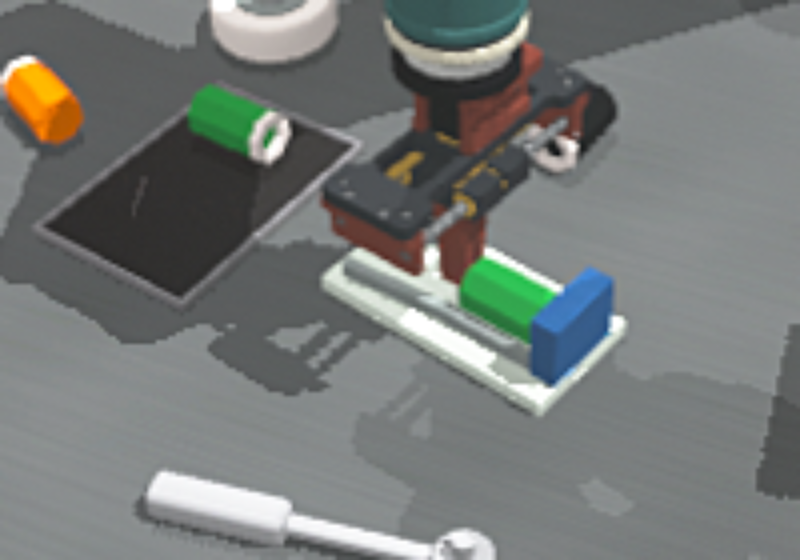

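The TCP stopped at gauge x = 3.7 mm. Home would be about 6 mm and blocked about −7 mm, so this looks like the good sleeve. I push once more to check, then retreat and measure its gap to the shoulder.

```bash
python3 - <<'E'
from h import *
push(.014,9)
servo_line(P(g(-.05),.027),rate=.12); servo_line(P(g(-.05),.12),rate=.25)
move_gripper(.062); move_ptp(P(SB[0],.12),ori(SB[1])); st("over B")
for n in("scene","top"):
    c=capture(n); W=cloud(c); hsv=cv2.cvtColor(c["image"],cv2.COLOR_BGR2HSV); H,S=hsv[...,0],hsv[...,1]
    near=(np.hypot(W[...,0]-PC[0],W[...,1]-PC[1])<.12)
    for nm,m in(("green",(H>50)&(H<75)&(S>120)&(W[...,2]>.042)),("blue",(H>100)&(H<125)&(S>120)&(W[...,2]>.052))):
        p=W[m&near]; u=(p[:,:2]-PC)@D+.01; v=(p[:,:2]-PC)@np.array([-D[1],D[0]])
        print(n,nm,len(p),"x",np.percentile(u,[1,99]).round(4),"y",np.percentile(v,[1,99]).round(4),"z",np.percentile(p[:,2],[50,98]).round(4))
    a=c["image"]; a=a[190:260,270:370] if n=="scene" else a[160:220,260:350]
    cv2.imwrite(f"pics/{n}3.png",cv2.resize(a,(480,400),interpolation=cv2.INTER_CUBIC))
a=np.hstack([cv2.imread(f"pics/{n}3.png") for n in("scene","top")]); cv2.imwrite("pics/c3.png",cv2.resize(a,(796,332)))
E
```

```text
push stop True gauge x of TCP 0.0038 t 15.76 pos [ 0.5792 -0.0343  0.0263] gap 0.0004 F [ 0.5 -2.3  1.7]
over B t 18.69 pos [ 0.4902 -0.2505  0.12  ] gap 0.0618 F [0.5 0.3 0.1]
scene green 145 x [0.0174 0.0717] y [-0.0151  0.0057] z [0.047  0.0495]
scene blue 178 x [0.0815 0.1008] y [-0.0313  0.0267] z [0.0592 0.0621]
top green 214 x [0.0168 0.0705] y [-0.0123  0.0193] z [0.0465 0.0524]
top blue 156 x [0.0796 0.0991] y [-0.025   0.0305] z [0.0594 0.0653]
```

View pics/c3.png

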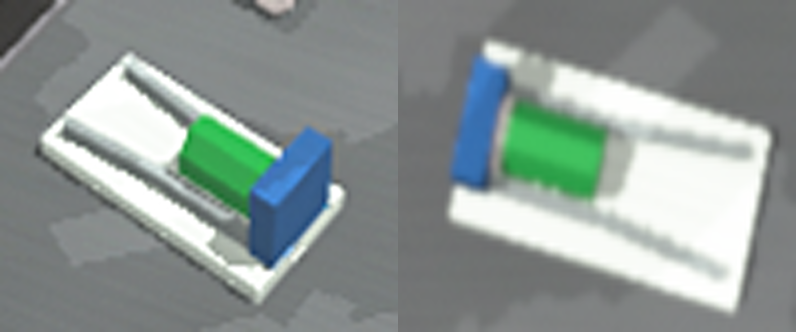

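The sleeve is home: only the roughly 6 mm white rim shows between the green and the blue shoulder, and the back end is at x ≈ 17 mm (16 expected). So the other sleeve is the blocked one and goes to the bin.

```bash
python3 - <<'E'
from h import *
pick(SB)
if current_finger_gap()>.03:
    p=current_position(); servo_line(P(p,.19),rate=.25)
    move_ptp(P(BIN[0],.19),ori(BIN[1])); servo_line(P(BIN[0],.05),rate=.15)
    r=servo_line(P(BIN[0],.019),rate=.04,contact_N=4); st("in bin",r)
    move_gripper(.06); servo_line(P(BIN[0],.22),rate=.2); move_ptp([.3,.5,.25],ori(BIN[1])); st("away")
    t=capture("top")["image"]; s=capture("scene")["image"]
    cv2.imwrite("pics/c4.png",np.vstack([cv2.resize(t[90:300,120:480],(514,300)),cv2.resize(s[130:310,190:500],(514,298))]))
E
```

```text
gripped t 20.78 pos [ 0.4901 -0.2511  0.0184] gap 0.0358 F [-0.4  0.1  4.6]
lifted t 21.62 pos [ 0.4893 -0.2506  0.1192] gap 0.0355 F [-0.1 -0.5 -1.6]
in bin True t 25.88 pos [0.5653 0.2932 0.0184] gap 0.0356 F [-0.5 -0.1  5.6]
away t 28.9 pos [0.301  0.4996 0.2497] gap 0.0603 F [ 0.1 -0.8  0.4]
```

View pics/c4.png

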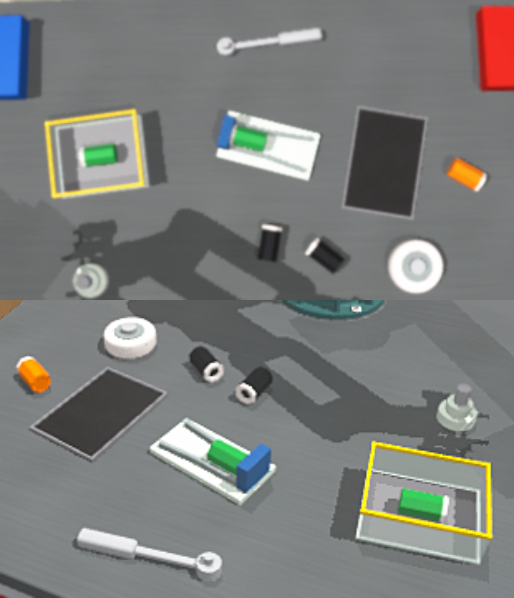

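The blocked sleeve lies in the bin (crop (98,155)) and the good one is home at the shoulder (crop (250,138)). The ratchet, wheel and seater are where they were.

```bash
python3 -c "
from bench import *
print(close_job())"
```

```text
the job is handed in; nothing more can be done
None
```

The job is handed in: the good sleeve is fully home on the gauge pin. The other went into the yellow-rimmed bin without being gauged, since the first one slid home. The ratchet, wheel and seater were not touched.

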